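Stack the porcelain palette nest on its stand after class

TASK

The class is over: stack the rinsed white porcelain palette nest back together on its round wooden stand, one piece at a time from the bottom up. The tall two-compartment water pot goes in the stand's recess, the deep undivided dish on the pot, the shallow three-well dish on that, and the knobbed lid last, each level and fully seated in the one below. Porcelain chips, so set the pieces down rather than dropping them, let go of everything, and leave the drink can, the jam jar and the pastel tin where they are.

Things in the scene. Friction and masses are not known exactly. Their poses are not given: they have to be found in the camera images.
- water_pot: White porcelain water pot, the tallest piece: 60 mm across (54 mm for the lowest 4 mm), 50 mm high, straight sides, round mouth 51 mm across; one straight partition inside, 10 mm below the rim, makes two compartments. About 0.16 kg. Origin: centre of underside, z up. Loose, upright on the table.
- deep_dish: White porcelain dish, no partition: 60 mm across, 32 mm high in all, straight sides, mouth 51 mm across, well 23 mm deep. A foot 45 mm wide, 6 mm high drops into the mouth below; the 60 mm body then rests on that rim. Seated, its origin is 44 mm above the pot's. About 0.11 kg. Origin: centre of underside, z up. Loose, upright on the table.
- well_dish: White porcelain shallow dish, three wells (Y of partitions 8 mm below the rim): 60 mm across, 24 mm high in all, straight sides, mouth 51 mm across. A foot 45 mm wide, 6 mm high drops into the mouth below; the 60 mm body then rests on that rim. Seated, its origin is 26 mm above the deep dish's. About 0.09 kg. Origin: centre of underside, z up. Loose, upright on the table.
- lid: White porcelain lid: disc 60 mm across, round knob in the middle 20 mm across, from 12 to 30 mm above the origin (the top). A foot 45 mm wide, 6 mm high drops into the mouth below; the 60 mm body then rests on that rim. Seated, its origin is 18 mm above the three-well dish's. About 0.07 kg. Origin: centre of underside, z up. Loose, upright on the table.
- stand: Round turned wooden stand fixed to the table, 100 mm across, with a flat round recess 76 mm across whose floor is 5 mm above the table; the lip around it is 9 mm above the table. Origin: centre of the underside, at table height. A pot standing in it has its origin 5 mm above the stand's.
- drink_can: Bystander, to be left alone: orange drink can, 66 mm across, 116 mm high, standing somewhere among the porcelain. Origin: centre of the underside.
- jam_jar: Bystander, to be left alone: closed glass jar with a white cap, 68 mm across, 85 mm high, on the robot's right. Origin: centre of the underside.
- pastel_tin: Bystander, to be left alone: flat black tin of pastel sticks lying on the robot's left, 130 mm (its x) by 75 mm (its y), 18 mm high. Origin: centre of the underside.

How it is judged:
By the outcome, as a careful person would: the job done as asked, in the order asked, and still so for the second after the job is handed in, with the robot touching nothing.
It also fails if it takes over 125 s, if anything falls off the work surface, if the arm or the gripper's body presses on something with over 40 N, if the wrist force passes 120 N, or if a joint passes its speed limit or range.

ROBOT

A 6-joint arm with a two-finger parallel gripper is mounted at the origin on the work surface. World frame = base frame: x ahead of the robot, y to its left, z up, the work surface at z = 0. Lengths are in m, angles in degrees, forces in N, time in s.
With the tool pointing down it reaches from about 0.3 to 0.85 m from the base axis. Payload 4.2 kg.
Tool frame: the origin (TCP) lies at the very end of the fingers, on their centre line; the grasp point (between the pads) lies 19 mm behind it; z points along the fingers, y is the line along which they close (so a half turn about z gives the same grasp; the last joint's range is limited). The gripper opens to 91 mm and grips with 3 to 60 N. Pads are 32 mm wide; open, the fingers measure 118 mm over their backs; the gripper's body (76 mm by 178 mm) begins 60 mm behind the grasp point.
Start: joints at [-73.281, 18.312, 89.639, -0, 72.044, -1.146], TCP at [0.176, -0.547, 0.18] pointing down, gripper open.
Joint ranges: [-177.97, 177.97], [-48.28, 115.42], [12.27, 149.76], [-77.06, 257.06], [2.81, 150.46], [-146.56, 146.56]. Speed limits (degrees/s): [147.25, 147.25, 180, 180, 180, 180].

INTERFACE

Orientations are given as [roll, pitch, yaw] about the fixed x, y, z axes, in that order (R = Rz(yaw) Ry(pitch) Rx(roll)).
In Python, from rig import get_state, camera, close_job gives the robot as it stands.
- The arm moves only by the shell command python3 -m jog 'ROWS' [FORCE]. ROWS is a JSON object whose one key "plan" holds a list of rows, each a list of 7 numbers: the turn, a rotation vector about the tool's x, y, z in degrees, then the shift along the tool's x, y, z in m, then the finger opening in m, from 0 to 0.0912. In form: {"plan": [[wx, wy, wz, tx, ty, tz, grip], ...]}. A call has 1 to 20 rows; each row is the pose to reach, as a shift and turn from the pose commanded when the call began, along the tool's axes at that moment; what a row does not reach only later rows make up. A row lasts 1/12 s, in which the tool goes at most 41.7 mm and 7.16 degrees, less where a joint would pass 70% of its speed; a pose out of reach is approached as far as the arm can. A call with a gripper value outside its range is refused whole. The fingers move at their own pace and stop on an object; FORCE is the grip in N (left out, the last holds). Time passes only in rows, so rows that repeat a pose let the fingers close. It gives the time, the measured TCP pose, the force, the opening and the grip force at its end, in the units of the state.
- get_state(): the state, without advancing time (a new reading comes with each control period).
- camera(name): name is "side" or "top"; returns a dict with "img" (480x640x3 uint8, red, green, blue), "range_z" (480x640 float32, m along the optical axis (not along the pixel's ray), 0 where there is no reading), "camera_matrix" (3x3 intrinsics, pixels), "origin" and "rotation" of the camera in the world. Camera axes: x right, y down, z forward; pixel columns grow to the right and rows downward; lengths in m; the calibration is good to about 2 mm. A picture is of the moment at which its call begins.
- close_job(): hands the job in; it is judged then, once.
The state is a dict: "t": time; "qpos": joint angles; "joint_velocities": joint speeds; "joint_efforts": joint torques, N m; "ee_pos": TCP position; "ee_rot": TCP orientation; "force": force on the tool from outside, world axes, zero at the start; "wrist_torque": the same for the moment, N m; "finger_gap": opening from 0.0 (shut) to 1.0 (fully open); "gripper_force": force on a finger pad.
Only numpy, scipy, OpenCV 4.12 (cv2) and the standard library are available. Lean on these libraries where they do the work, as an engineer would, in place of code of your own. Each camera call takes 0.05 s, during which the arm holds its last target. There are 200 camera calls.

## Working session

There is one attempt and no reset: what is moved stays moved. The work goes in short steps, Python scripts to look and compute and a shell command to move; the robot and the scene stay as the last step left them, time stands still between calls to the robot, and variables do not carry over. Pictures are saved under pics/ and viewed, at most 14 in all, crops included, and the job is handed in when it is done.

```bash
mkdir -p pics; ls; python3 - <<'E'
from rig import get_state, camera
import cv2, numpy as np
print(get_state())
for n in("top","side"):
    c=camera(n); cv2.imwrite(f"pics/{n}0.png",c["img"][:,:,::-1]); print(n,c["camera_matrix"],c["origin"],c["rotation"])
    np.savez(f"{n}0.npz",**c)
E
```

```text
pics
{'t': 0.0, 'qpos': array([-7.32828147e+01,  1.83492071e+01,  8.97060388e+01, -1.18773881e-04,
        7.20418813e+01, -1.14606657e+00]), 'joint_velocities': array([ 0.00621442, -0.05509958,  0.03733432, -0.01760712, -0.14169372,
        0.06649582]), 'joint_efforts': array([-1.27085532e-03, -4.12466490e+01, -2.31981343e+01,  7.24737416e-02,
        4.58451617e-02, -1.65470283e-04]), 'ee_pos': array([ 0.17621876, -0.54675136,  0.1792472 ]), 'ee_rot': array([-1.79902890e+02, -1.82976762e-03,  1.78632870e+01]), 'force': array([-1.11027316,  0.34624333,  0.33536656]), 'wrist_torque': array([0.01060172, 0.01836985, 0.04073573]), 'gripper_force': 0.0, 'finger_gap': 0.9967572030214058}
top [[463.9366681    0.         319.95830999]
 [  0.         463.9366681  246.3691869 ]
 [  0.           0.           1.        ]] [0.39643615 0.00341678 1.11426734] [-1.72525198e+02  1.66143815e-01 -9.08175038e+01]
side [[576.26679578   0.         318.88325704]
 [  0.         576.26679578 239.24771505]
 [  0.           0.           1.        ]] [0.33599835 0.96899452 0.86245589] [-129.23405069   -0.54567184 -167.36816091]
```

View pics/top0.png

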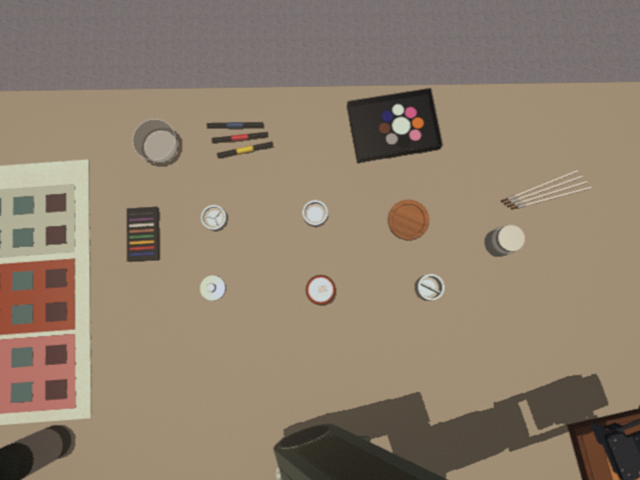

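View pics/side0.png

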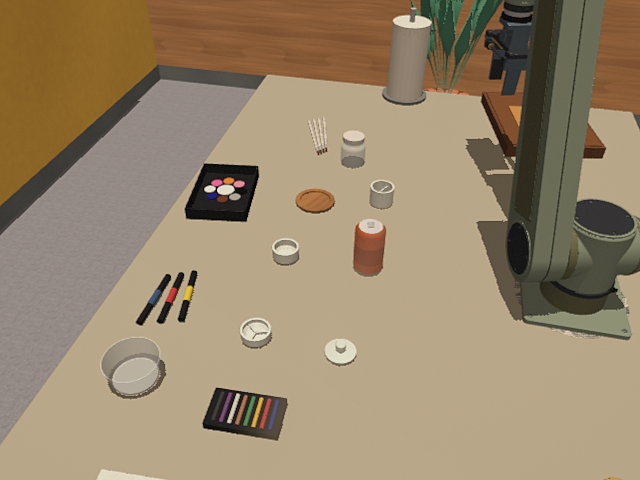

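The top view shows the lid at (213,288), well dish (214,218), deep dish (315,213), can (320,290), pot (430,287), stand (408,220), jar (508,240) and tin (143,234). The side view confirms all of them: pot (382,193), deep dish (286,251), well dish (256,332), lid (341,351), stand (315,201) and can (369,247).

```bash
cat > h.py <<'E'
import numpy as np, cv2
from scipy.spatial.transform import Rotation as Ro
from scipy.optimize import least_squares
def rot(c): return Ro.from_euler('xyz',c["rotation"],degrees=True).as_matrix()
def plane(c,uv,z):
    uv=np.atleast_2d(uv).astype(float); K=c["camera_matrix"]; R=rot(c)
    d=np.c_[(uv-K[:2,2])/K[0,0],np.ones(len(uv))]@R.T
    return c["origin"]+d*((z-c["origin"][2])/d[:,2])[:,None]
def proj(c,p):
    q=rot(c).T@(np.asarray(p)-c["origin"]); return q[:2]/q[2]*c["camera_matrix"][0,0]+c["camera_matrix"][:2,2]
def cloud(c):
    v,u=np.mgrid[:480,:640]; K=c["camera_matrix"]; z=c["range_z"]
    return np.stack([(u-K[0,2])/K[0,0]*z,(v-K[1,2])/K[1,1]*z,z],-1)@rot(c).T+c["origin"]
def circ(p,r=None):
    x0=p.mean(0); f=lambda a: np.hypot(*(p-a[:2]).T)-(a[2] if r is None else r)
    s=least_squares(f,[*x0,.03] if r is None else x0,loss='soft_l1',f_scale=.001)
    return s.x, np.sqrt(np.mean(s.fun**2))
E
python3 - <<'E'
from h import *
c={n:dict(np.load(f"{n}0.npz")) for n in("top","side")}
O=dict(pot=((430,287),(382,193),.05),deep=((315,213),(286,251),.032),well=((214,218),(256,332),.024),lid=((213,288),(341,351),.012),
 stand=((408,220),(315,201),.009),can=((320,290),(370,225),.116),jar=((508,240),(353,140),.085))
for k,(ut,us,h) in O.items():
    for n,u in(("top",ut),("side",us)):
        C=cloud(c[n]); g=plane(c[n],u,h)[0]; R=.075 if k=="stand" else .05
        d=np.hypot(*(C[...,:2]-g[:2]).transpose(2,0,1)); P=C[(d<R)&(c[n]["range_z"]>0)]
        # rim mask: cloud height near top, outer contour cast on rim plane
        m=((d<R)&(abs(C[...,2]-h)<.006)&(c[n]["range_z"]>0)).astype(np.uint8)
        if k=="stand": m=((d<R)&(c[n]["img"][...,0]>1.75*c[n]["img"][...,2].astype(float))).astype(np.uint8)
        ct=max(cv2.findContours(m,cv2.RETR_EXTERNAL,cv2.CHAIN_APPROX_NONE)[0],key=len)[:,0]
        q=plane(c[n],ct,h)[:,:2]; a,e=circ(q)
        print(k,n,"ztop %.3f"%np.percentile(P[:,2],98),"c",a[:2].round(4),"r %.4f e %.4f"%(a[2],e),len(ct))
E
```

```text
pot top ztop 0.051 c [ 0.4394 -0.2461] r 0.0291 e 0.0008 72
pot side ztop 0.050 c [ 0.4382 -0.2419] r 0.0279 e 0.0033 69
deep top ztop 0.033 c [0.6205 0.0171] r 0.0291 e 0.0007 70
deep side ztop 0.033 c [0.6189 0.0209] r 0.0305 e 0.0016 70
well top ztop 0.025 c [0.6142 0.2597] r 0.0292 e 0.0007 70
well side ztop 0.025 c [0.6126 0.2628] r 0.0303 e 0.0011 85
lid top ztop 0.029 c [0.4461 0.2623] r 0.0286 e 0.0008 71
lid side ztop 0.030 c [0.4448 0.2665] r 0.0293 e 0.0008 81
stand top ztop 0.012 c [ 0.6046 -0.2099] r 0.0484 e 0.0007 113
stand side ztop 0.011 c [ 0.6017 -0.2048] r 0.0502 e 0.0014 92
can top ztop 0.118 c [0.4342 0.0063] r 0.0290 e 0.0011 86
can side ztop 0.117 c [0.4334 0.012 ] r 0.0290 e 0.0015 77
jar top ztop 0.088 c [ 0.5447 -0.4218] r 0.0292 e 0.0008 76
jar side ztop 0.086 c [ 0.5436 -0.4159] r 0.0292 e 0.0027 52
```

```bash
python3 -m jog '{"plan":[[0,0,-72.135,0.3433,-0.2077,0,0.085],[0,0,-72.135,0.3433,-0.2077,0,0.085],[0,0,-72.135,0.3433,-0.2077,0,0.085],[0,0,-72.135,0.3433,-0.2077,0,0.085],[0,0,-72.135,0.3433,-0.2077,0,0.085],[0,0,-72.135,0.3433,-0.2077,0,0.085],[0,0,-72.135,0.3433,-0.2077,0,0.085],[0,0,-72.135,0.3433,-0.2077,0,0.085],[0,0,-72.135,0.3433,-0.2077,0,0.085],[0,0,-72.135,0.3433,-0.2077,0,0.085],[0,0,-72.135,0.3433,-0.2077,0,0.085],[0,0,-72.135,0.3433,-0.2077,0,0.085],[0,0,-72.135,0.3433,-0.2077,0,0.085],[0,0,-72.135,0.3433,-0.2077,0,0.085],[0,0,-72.135,0.3433,-0.2077,0,0.085],[0,0,-72.135,0.3433,-0.2077,0,0.085],[0,0,-72.135,0.3433,-0.2077,0,0.085],[0,0,-72.135,0.3433,-0.2077,0,0.085]]}' 5
```

```text
t: 1.6
ee_pos: [0.4391, -0.2448, 0.1801]
ee_rot: [-180.0, 0.0, 89.9]
force: [0.3, -0.1, 0.1]
finger_gap: 0.932
gripper_force: 0.0
```

```bash
python3 -m jog '{"plan":[[0,0,0,0,0,0.04,0.085],[0,0,0,0,0,0.08,0.085],[0,0,0,0,0,0.11,0.085],[0,0,0,0,0,0.135,0.085],[0,0,0,0,0,0.15,0.085],[0,0,0,0,0,0.16,0.085],[0,0,0,0,0,0.16,0.085],[0,0,0,0,0,0.16,0.075],[0,0,0,0,0,0.16,0.07],[0,0,0,0,0,0.16,0.067],[0,0,0,0,0,0.16,0.065],[0,0,0,0,0,0.16,0.063],[0,0,0,0,0,0.16,0.061],[0,0,0,0,0,0.16,0.059],[0,0,0,0,0,0.16,0.055],[0,0,0,0,0,0.16,0.055],[0,0,0,0,0,0.16,0.055],[0,0,0,0,0,0.16,0.055]]}' 5
```

```text
t: 3.1
ee_pos: [0.4394, -0.2443, 0.02]
ee_rot: [-180.0, 0.0, 90.0]
force: [0.1, 0.8, -1.1]
finger_gap: 0.603
gripper_force: 0.0
```

```bash
python3 - <<'E'
from rig import camera
from h import *
from rig import get_state
print(get_state()["ee_pos"],get_state()["finger_gap"])
a=[]
for n in("top","side"):
    c=camera(n); u,v=proj(c,[.439,-.244,.05]).astype(int)
    a.append(cv2.resize(c["img"][v-60:v+60,u-75:u+75,::-1],(400,320)))
cv2.imwrite("pics/pot1.png",np.hstack(a))
E
```

```text
[ 0.43942506 -0.24430557  0.02002219] 0.6026338721961934
```

View pics/pot1.png

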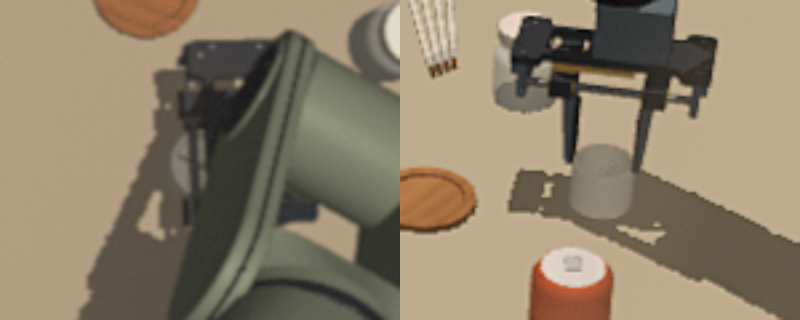

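The pot (right crop, about (602,180)) stands in front of the fingers on the +y side, so it wasn't centred between the pads. I'll measure it again.

```bash
cat >> h.py <<'E'
def meas(c,g,h,R=.042,img=True):
    C=cloud(c); d=np.hypot(*(C[...,:2]-np.asarray(g)[:2]).transpose(2,0,1)); ok=(d<R)&(c["range_z"]>0)&(C[...,2]<h+.006)
    if img:
        p=c["img"].astype(float); ok&=(p.max(-1)-p.min(-1)<40)
    m=(ok&(abs(C[...,2]-h)<.006)).astype(np.uint8)
    ct=max(cv2.findContours(m,cv2.RETR_EXTERNAL,cv2.CHAIN_APPROX_NONE)[0],key=len)[:,0]
    q=plane(c,ct,h)[:,:2]; a,e=circ(q); b,e2=circ(q,.0292)
    return a.round(4),round(e,4),b.round(4),round(e2,4),len(ct)
E
python3 - <<'E'
from rig import camera
from h import *
for n in("top","side"):
    c=camera(n); print(n,meas(c,[.439,-.23],.05,.06)); C=cloud(c)
    if n=="side":
        # finger points: dark, near tips
        p=c["img"].astype(float).max(-1); k=(p<70)&(C[...,2]>.03)&(C[...,2]<.09)&(abs(C[...,0]-.44)<.08)&(abs(C[...,1]+.24)<.08)
        Q=C[k]; 
        for z in(.05,.06,.07,.08):
            s=Q[abs(Q[:,2]-z)<.005]; print(z,len(s),[np.percentile(s[:,i],[2,25,50,75,98]).round(3) for i in(0,1)] if len(s) else 0)
E
```

```text
top (array([ 0.4392, -0.248 ,  0.0294]), np.float64(0.0018), array([ 0.4392, -0.2477]), np.float64(0.0018), 46)
side (array([ 0.439 , -0.2419,  0.0284]), np.float64(0.004), array([ 0.439 , -0.2419]), np.float64(0.0042), 108)
0.05 3 [array([0.466, 0.466, 0.466, 0.467, 0.467]), array([-0.253, -0.251, -0.249, -0.241, -0.234])]
0.06 14 [array([0.403, 0.406, 0.466, 0.468, 0.472]), array([-0.244, -0.231, -0.228, -0.227, -0.225])]
0.07 20 [array([0.402, 0.406, 0.466, 0.467, 0.471]), array([-0.259, -0.232, -0.23 , -0.228, -0.224])]
0.08 26 [array([0.402, 0.406, 0.466, 0.469, 0.472]), array([-0.252, -0.231, -0.229, -0.227, -0.223])]
```

```bash
python3 -m jog '{"plan":[[0,0,0,0,0,0,0.053],[0,0,0,0,0,0,0.05],[0,0,0,0,0,0,0.045],[0,0,0,0,0,0,0.045],[0,0,0,0,0,0,0.045],[0,0,0,0,0,0,0.045]]}' 8; python3 - <<'E'
from rig import camera
from h import *
c=camera("side"); print(meas(c,[.439,-.23],.05,.06))
u,v=proj(c,[.439,-.244,.05]).astype(int); u0=u-50;v0=v-40
cv2.imwrite("pics/pot2.png",cv2.resize(c["img"][v0:v0+80,u0:u0+100,::-1],(700,560),interpolation=cv2.INTER_CUBIC))
E
```

```text
t: 3.8
ee_pos: [0.4394, -0.2443, 0.0201]
ee_rot: [180.0, 0.0, 90.0]
force: [-0.1, 0.3, 0.3]
finger_gap: 0.497
gripper_force: 0.0
(array([ 0.4384, -0.2387,  0.0258]), np.float64(0.0038), array([ 0.4389, -0.2436]), np.float64(0.0038), 52)
```

View pics/pot2.png

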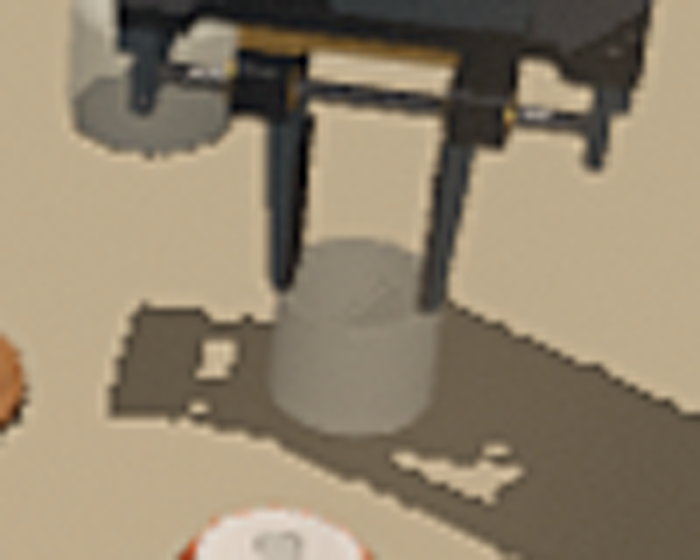

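The fingertips, at about (285,288) and (432,305) in the crop, end around the pot's rim instead of beside its wall. I'll measure where they really are.

```bash
python3 - <<'E'
from rig import camera,get_state
from h import *
print(get_state()["qpos"])
c=camera("side"); C=cloud(c); u,v=proj(c,[.439,-.244,.05]).astype(int); u0=u-50;v0=v-40
for cx,ys in((283,range(130,330,14)),(437,range(130,340,14))):
    for y in ys:
        U=u0+cx//7; V=v0+y//7; print(cx,y,C[V,U].round(3),c["img"][V,U])
print("proj TCP",(proj(c,[.4394,-.2443,.02])-[u0,v0])*7, (proj(c,[.4394-.03,-.2443,.02])-[u0,v0])*7)
E
```

```text
[-3.03804176e+01  2.12305892e+01  1.11669471e+02 -6.08160300e-03
  4.70977348e+01 -3.03767925e+01]
283 130 [ 0.468 -0.229  0.121] [53 57 58]
283 144 [ 0.467 -0.228  0.116] [52 55 57]
283 158 [ 0.466 -0.222  0.114] [54 58 59]
283 172 [ 0.466 -0.227  0.105] [55 58 59]
283 186 [ 0.466 -0.229  0.098] [57 60 61]
283 200 [ 0.465 -0.223  0.097] [56 60 61]
283 214 [ 0.465 -0.225  0.09 ] [54 58 59]
283 228 [ 0.465 -0.23   0.08 ] [52 54 55]
283 242 [ 0.465 -0.228  0.076] [52 53 54]
283 256 [ 0.464 -0.231  0.068] [48 49 47]
283 270 [ 0.464 -0.229  0.063] [47 48 45]
283 284 [ 0.464 -0.23   0.057] [35 36 36]
283 298 [ 0.463 -0.233  0.049] [125 117 102]
283 312 [ 0.463 -0.228  0.047] [115 107  94]
283 326 [ 0.462 -0.228  0.041] [123 114  99]
437 130 [ 0.429 -0.439  0.   ] [173 154 124]
437 144 [ 0.416 -0.253  0.108] [160 142 115]
437 158 [ 0.415 -0.246  0.107] [136 119  93]
437 172 [ 0.413 -0.231  0.111] [104  91  73]
437 186 [ 0.413 -0.23   0.106] [52 46 41]
437 200 [ 0.412 -0.23   0.1  ] [43 40 38]
437 214 [ 0.412 -0.227  0.096] [48 44 44]
437 228 [ 0.411 -0.223  0.093] [53 52 50]
437 242 [ 0.411 -0.226  0.086] [59 58 54]
437 256 [ 0.41  -0.221  0.083] [64 62 58]
437 270 [ 0.41  -0.231  0.071] [67 66 62]
437 284 [ 0.409 -0.23   0.066] [67 66 62]
437 298 [ 0.408 -0.226  0.063] [67 67 63]
437 312 [ 0.409 -0.239  0.048] [102  94  82]
437 326 [ 0.408 -0.243  0.039] [122 111  94]
proj TCP [344.84512494 352.18933899] [426.97218113 363.21485581]
```

The table and pot heights measure correctly, but the fingertips are at z≈0.056 while the state reports 0.020. The reported TCP is therefore about 36 mm too low, and the fingers closed above the rim. I'll open, go down 30 mm while watching the force, and measure the tips again.

```bash
python3 -m jog '{"plan":[[0,0,0,0,0,0,0.06],[0,0,0,0,0,0,0.075],[0,0,0,0,0,0,0.085],[0,0,0,0,0,0,0.085],[0,0,0,0,0,0,0.085],[0,0,0,0,0,0,0.085],[0,0,0,0,0,0.01,0.085],[0,0,0,0,0,0.02,0.085],[0,0,0,0,0,0.025,0.085],[0,0,0,0,0,0.03,0.085],[0,0,0,0,0,0.03,0.085]]}' 5; cat >> h.py <<'E'
def tips(c,x,y,r=.075):
    "lowest dark tool points near (x,y) in a view"
    C=cloud(c); p=c["img"].astype(float); k=(p.max(-1)<75)&(p.max(-1)-p.min(-1)<14)&(abs(C[...,0]-x)<r)&(abs(C[...,1]-y)<r)&(C[...,2]>.004)
    out=[]
    for s in(k&(C[...,0]<x),k&(C[...,0]>=x)):
        Q=C[s]; out.append((len(Q),Q[np.argsort(Q[:,2])[:6]].round(3).tolist()))
    return out
E
python3 - <<'E'
from rig import camera
from h import *
c=camera("side"); print(*tips(c,.439,-.244),sep="\n"); print(meas(c,[.439,-.23],.05,.06))
u,v=proj(c,[.439,-.244,.05]).astype(int); u0=u-50;v0=v-40
cv2.imwrite("pics/pot3.png",cv2.resize(c["img"][v0:v0+80,u0:u0+100,::-1],(500,400),interpolation=cv2.INTER_CUBIC))
E
```

```text
t: 4.82
ee_pos: [0.4384, -0.2437, -0.0115]
ee_rot: [-179.8, -0.1, 90.0]
force: [-0.5, -0.5, -1.2]
finger_gap: 0.935
gripper_force: 0.0
(1201, [[0.39, -0.227, 0.028], [0.39, -0.223, 0.028], [0.388, -0.224, 0.031], [0.391, -0.226, 0.032], [0.388, -0.226, 0.033], [0.389, -0.228, 0.034]])
(1540, [[0.481, -0.24, 0.02], [0.481, -0.239, 0.024], [0.484, -0.226, 0.026], [0.481, -0.226, 0.027], [0.484, -0.227, 0.029], [0.487, -0.225, 0.029]])
(array([ 0.4382, -0.2424,  0.0306]), np.float64(0.002), array([ 0.4379, -0.2424]), np.float64(0.0025), 56)
```

View pics/pot3.png

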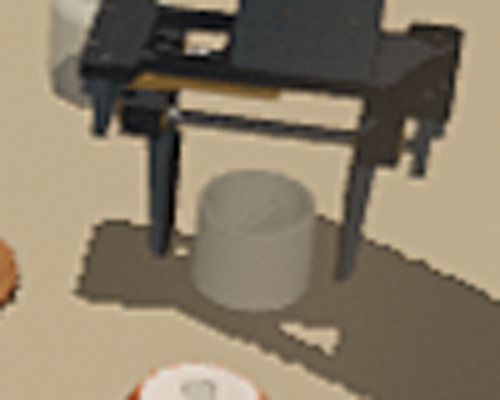

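The fingers now straddle the pot, with tips at z≈0.026 against a commanded −0.010. That confirms the 36 mm offset. Next I'll centre the pot with a light squeeze.

```bash
python3 -m jog '{"plan":[[0,0,0,0,0,0.004,0.08],[0,0,0,0,0,0.006,0.07],[0,0,0,0,0,0.006,0.067],[0,0,0,0,0,0.006,0.065],[0,0,0,0,0,0.006,0.063],[0,0,0,0,0,0.006,0.061],[0,0,0,0,0,0.006,0.059],[0,0,0,0,0,0.006,0.055],[0,0,0,0,0,0.006,0.055],[0,0,0,0,0,0.006,0.055],[0,0,0,0,0,0.006,0.055]]}' 5
```

```text
t: 5.78
ee_pos: [0.4396, -0.2444, -0.0158]
ee_rot: [180.0, 0.0, 90.0]
force: [-0.5, -0.3, 2.4]
finger_gap: 0.665
gripper_force: 5.0
```

```bash
python3 -m jog '{"plan":[[0,0,0,0,0,0,0.07],[0,0,0,0,0,0,0.085],[0,0,0,0,0,0,0.085],[0,0,0,0,0,0,0.085],[0,0,7,0,0,0,0.085],[0,0,14,0,0,0,0.085],[0,0,21,0,0,0,0.085],[0,0,28,0,0,0,0.085],[0,0,35,0,0,0,0.085],[0,0,42,0,0,0,0.085],[0,0,49,0,0,0,0.085],[0,0,56,0,0,0,0.085],[0,0,63,0,0,0,0.085],[0,0,70,0,0,0,0.085],[0,0,77,0,0,0,0.085],[0,0,84,0,0,0,0.085],[0,0,90,0,0,0,0.085],[0,0,90,0,0,0,0.085]]}' 5
python3 -m jog '{"plan":[[0,0,0,0,0,0,0.075],[0,0,0,0,0,0,0.07],[0,0,0,0,0,0,0.067],[0,0,0,0,0,0,0.065],[0,0,0,0,0,0,0.063],[0,0,0,0,0,0,0.061],[0,0,0,0,0,0,0.059],[0,0,0,0,0,0,0.055],[0,0,0,0,0,0,0.055],[0,0,0,0,0,0,0.055]]}' 5
python3 -m jog '{"plan":[[0,0,0,0,0,0,0.05],[0,0,0,0,0,0,0.05],[0,0,0,0,0,0,0.05],[0,0,0,0,0,-0.005,0.05],[0,0,0,0,0,-0.015,0.05],[0,0,0,0,0,-0.03,0.05],[0,0,0,0,0,-0.04,0.05],[0,0,0,0,0,-0.04,0.05]]}' 18
```

```text
t: 7.28
ee_pos: [0.4394, -0.2443, -0.016]
ee_rot: [180.0, 0.0, -0.1]
force: [-0.4, 0.2, 0.8]
finger_gap: 0.929
gripper_force: 0.0
t: 8.12
ee_pos: [0.4395, -0.2444, -0.0159]
ee_rot: [180.0, -0.0, -0.0]
force: [0.3, -0.5, 0.6]
finger_gap: 0.661
gripper_force: 5.0
t: 8.78
ee_pos: [0.4411, -0.2452, 0.0265]
ee_rot: [179.9, -0.2, -0.0]
force: [0.9, 0.2, -1.9]
finger_gap: 0.659
gripper_force: 18.0
```

```bash
python3 - <<'E'
from rig import camera
from h import *
for n in("top","side"):
    c=camera(n); print(n,meas(c,[.439,-.244],.09,.06))
    m=(c["img"][...,0]>1.75*c["img"][...,2].astype(float)).astype(np.uint8); C=cloud(c)
    m&=(np.hypot(C[...,0]-.603,C[...,1]+.207)<.07)
    ct=max(cv2.findContours(m,cv2.RETR_EXTERNAL,cv2.CHAIN_APPROX_NONE)[0],key=len)[:,0]; print(circ(plane(c,ct,.009)[:,:2]))
    if n=="side": print(tips(c,.439,-.244,.09))
E
```

```text
Traceback (most recent call last):
  File "h.py", line 23, in meas
    ct=max(cv2.findContours(m,cv2.RETR_EXTERNAL,cv2.CHAIN_APPROX_NONE)[0],key=len)[:,0]
       ~~~^^^^^^^^^^^^^^^^^^^^^^^^^^^^^^^^^^^^^^^^^^^^^^^^^^^^^^^^^^^^^^^^^^^^^^^^
ValueError: max() iterable argument is empty
```

```bash
python3 -m jog '{"plan":[[0,0,0,0.02,-0.005,-0.005,0.05],[0,0,0,0.05,-0.012,-0.005,0.05],[0,0,0,0.08,-0.018,-0.005,0.05],[0,0,0,0.11,-0.025,-0.005,0.05],[0,0,0,0.14,-0.032,-0.005,0.05],[0,0,0,0.158,-0.035,-0.005,0.05],[0,0,0,0.165,-0.0363,-0.005,0.05],[0,0,0,0.165,-0.0363,0,0.05],[0,0,0,0.165,-0.0363,0.012,0.05],[0,0,0,0.165,-0.0363,0.022,0.05],[0,0,0,0.165,-0.0363,0.028,0.05],[0,0,0,0.165,-0.0363,0.03,0.05],[0,0,0,0.165,-0.0363,0.03,0.05],[0,0,0,0.165,-0.0363,0.03,0.05]]}' 18; python3 - <<'E'
from rig import camera
from h import *
c=camera("side"); u,v=proj(c,[.604,-.208,.04]).astype(int); u0=u-50;v0=v-40
cv2.imwrite("pics/pot4.png",cv2.resize(c["img"][v0:v0+80,u0:u0+100,::-1],(500,400),interpolation=cv2.INTER_CUBIC))
print(meas(c,[.604,-.208],.06,.06))
E
```

```text
t: 10.0
ee_pos: [0.6041, -0.2083, -0.0059]
ee_rot: [180.0, 0.0, -0.0]
force: [-0.3, -0.3, -2.2]
finger_gap: 0.659
gripper_force: 18.0
(array([ 0.6097, -0.2011,  0.0355]), np.float64(0.0054), array([ 0.6035, -0.197 ]), np.float64(0.0057), 69)
```

View pics/pot4.png

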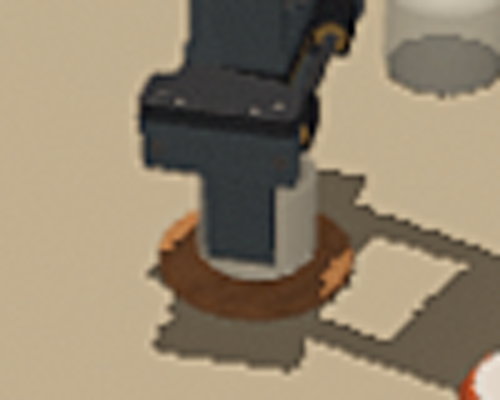

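The pot hangs centred over the recess, at about (258,200) with the stand centre at about (256,265) in the crop. I'll lower the last 5 mm gently.

```bash
python3 -m jog '{"plan":[[0,0,0,0,0,0.0015,0.05],[0,0,0,0,0,0.003,0.05],[0,0,0,0,0,0.004,0.05],[0,0,0,0,0,0.0048,0.05],[0,0,0,0,0,0.0054,0.05],[0,0,0,0,0,0.0054,0.05],[0,0,0,0,0,0.0054,0.05],[0,0,0,0,0,0.0054,0.05]]}' 18
```

```text
t: 10.72
ee_pos: [0.6045, -0.208, -0.0109]
ee_rot: [180.0, -0.0, 0.0]
force: [-0.8, -0.3, 3.0]
finger_gap: 0.662
gripper_force: 18.0
```

```bash
python3 -m jog '{"plan":[[0,0,0,0,0,0,0.063],[0,0,0,0,0,0,0.066],[0,0,0,0,0,0,0.072],[0,0,0,0,0,0,0.08],[0,0,0,0,0,0,0.085],[0,0,0,0,0,0,0.085],[0,0,0,0,0,-0.02,0.085],[0,0,0,0,0,-0.06,0.085],[0,0,0,0,0,-0.1,0.085],[0,0,0,0,0,-0.13,0.085],[0,0,0,0,0,-0.13,0.085]]}' 5; python3 - <<'E'
from rig import camera
from h import *
for n in("top","side"):
    c=camera(n)
    for k,g,h in(("pot",(.604,-.208),.055),("deep",(.62,.018),.032)): 
        try: print(n,k,meas(c,g,h,.045))
        except Exception as e: print(n,k,e)
E
```

```text
t: 11.63
ee_pos: [0.6089, -0.2096, 0.1265]
ee_rot: [179.7, -0.8, 0.0]
force: [1.3, 0.5, 1.0]
finger_gap: 0.93
gripper_force: 0.0
top pot (array([ 0.5999, -0.2037,  0.0232]), np.float64(0.0021), array([ 0.6032, -0.2093]), np.float64(0.002), 25)
top deep (array([0.6204, 0.0171, 0.029 ]), np.float64(0.0007), array([0.6204, 0.0171]), np.float64(0.0007), 69)
side pot (array([ 0.6017, -0.2038,  0.0309]), np.float64(0.0022), array([ 0.6017, -0.2037]), np.float64(0.0029), 59)
side deep (array([0.6189, 0.0207, 0.0304]), np.float64(0.0016), array([0.6186, 0.0205]), np.float64(0.0021), 70)
```

```bash
python3 -m jog '{"plan":[[0,0,0,0.002,-0.02,0,0.085],[0,0,0,0.005,-0.055,0,0.085],[0,0,0,0.008,-0.09,0,0.085],[0,0,0,0.01,-0.125,0,0.085],[0,0,0,0.012,-0.16,0,0.085],[0,0,0,0.014,-0.195,0,0.085],[0,0,0,0.0162,-0.22,0,0.085],[0,0,0,0.0162,-0.2263,0,0.085],[0,0,0,0.0162,-0.2263,0.01,0.085],[0,0,0,0.0162,-0.2263,0.04,0.085],[0,0,0,0.0162,-0.2263,0.075,0.085],[0,0,0,0.0162,-0.2263,0.1,0.085],[0,0,0,0.0162,-0.2263,0.12,0.085],[0,0,0,0.0162,-0.2263,0.132,0.085],[0,0,0,0.0162,-0.2263,0.14,0.085],[0,0,0,0.0162,-0.2263,0.1436,0.085],[0,0,0,0.0162,-0.2263,0.1456,0.085],[0,0,0,0.0162,-0.2263,0.1456,0.085]]}' 5
python3 -m jog '{"plan":[[0,0,0,0,0,0,0.075],[0,0,0,0,0,0,0.07],[0,0,0,0,0,0,0.067],[0,0,0,0,0,0,0.065],[0,0,0,0,0,0,0.063],[0,0,0,0,0,0,0.061],[0,0,0,0,0,0,0.059],[0,0,0,0,0,0,0.055],[0,0,0,0,0,0,0.055],[0,0,0,0,0,0,0.055]]}' 4
```

```text
t: 13.23
ee_pos: [0.6212, 0.018, -0.0265]
ee_rot: [180.0, -0.1, -0.0]
force: [0.3, 0.4, 0.1]
finger_gap: 0.934
gripper_force: 0.0
t: 14.07
ee_pos: [0.6207, 0.0181, -0.0267]
ee_rot: [180.0, -0.0, 0.0]
force: [0.1, -0.9, 2.9]
finger_gap: 0.661
gripper_force: 4.0
```

```bash
python3 -m jog '{"plan":[[0,0,0,0,0,0,0.066],[0,0,0,0,0,0,0.075],[0,0,0,0,0,0,0.085],[0,0,0,0,0,0,0.085],[0,0,-7,0,0,0,0.085],[0,0,-14,0,0,0,0.085],[0,0,-21,0,0,0,0.085],[0,0,-28,0,0,0,0.085],[0,0,-35,0,0,0,0.085],[0,0,-42,0,0,0,0.085],[0,0,-49,0,0,0,0.085],[0,0,-56,0,0,0,0.085],[0,0,-63,0,0,0,0.085],[0,0,-70,0,0,0,0.085],[0,0,-77,0,0,0,0.085],[0,0,-84,0,0,0,0.085],[0,0,-90,0,0,0,0.085],[0,0,-90,0,0,0,0.085]]}' 4
python3 -m jog '{"plan":[[0,0,0,0,0,0,0.075],[0,0,0,0,0,0,0.07],[0,0,0,0,0,0,0.067],[0,0,0,0,0,0,0.065],[0,0,0,0,0,0,0.063],[0,0,0,0,0,0,0.061],[0,0,0,0,0,0,0.059],[0,0,0,0,0,0,0.055],[0,0,0,0,0,0,0.055],[0,0,0,0,0,0,0.055]]}' 4
python3 -m jog '{"plan":[[0,0,0,0,0,0,0.05],[0,0,0,0,0,0,0.05],[0,0,0,0,0,0,0.05],[0,0,0,0,0,-0.005,0.05],[0,0,0,0,0,-0.015,0.05],[0,0,0,0,0,-0.035,0.05],[0,0,0,0,0,-0.06,0.05],[0,0,0,0,0,-0.085,0.05],[0,0,0,0,0,-0.095,0.05],[0,0,0,0,0,-0.095,0.05],[0,0,0,0,0,-0.095,0.05]]}' 16
python3 - <<'E'
from rig import camera
from h import *
c=camera("top")
print("pot",meas(c,(.604,-.208),.055,.045))
c=camera("side")
print("pot",meas(c,(.603,-.204),.055,.045))
u,v=proj(c,[.62,.02,.1]).astype(int); u0=u-50;v0=v-40
cv2.imwrite("pics/deep1.png",cv2.resize(c["img"][v0:v0+80,u0:u0+100,::-1],(500,400),interpolation=cv2.INTER_CUBIC))
E
```

```text
t: 15.57
ee_pos: [0.6205, 0.0184, -0.0271]
ee_rot: [-180.0, -0.0, 90.1]
force: [0.0, 0.6, -0.0]
finger_gap: 0.932
gripper_force: 0.0
t: 16.4
ee_pos: [0.6207, 0.0183, -0.027]
ee_rot: [180.0, 0.0, 90.0]
force: [0.0, 0.2, -0.2]
finger_gap: 0.659
gripper_force: 4.0
t: 17.32
ee_pos: [0.6205, 0.0183, 0.0682]
ee_rot: [180.0, 0.0, 90.0]
force: [0.3, 0.4, -1.3]
finger_gap: 0.661
gripper_force: 16.0
pot (array([ 0.6034, -0.2074,  0.029 ]), np.float64(0.0008), array([ 0.6034, -0.2074]), np.float64(0.0008), 72)
pot (array([-52.4648,  -7.3647,  53.5194]), np.float64(0.0009), array([ 0.6023, -0.2034]), np.float64(0.0009), 9)
```

View pics/deep1.png

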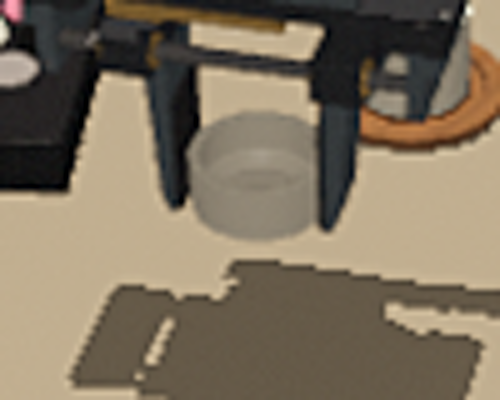

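The deep dish is held level between the fingers, at about (255,180). The top camera puts the pot at (0.6034,−0.2074), which agrees with the pose where I released it.

```bash
python3 -m jog '{"plan":[[0,0,0,-0.02,-0.002,-0.005,0.05],[0,0,0,-0.05,-0.004,-0.005,0.05],[0,0,0,-0.08,-0.006,-0.005,0.05],[0,0,0,-0.11,-0.008,-0.005,0.05],[0,0,0,-0.14,-0.01,-0.005,0.05],[0,0,0,-0.17,-0.012,-0.005,0.05],[0,0,0,-0.2,-0.015,-0.005,0.05],[0,0,0,-0.22,-0.0162,-0.005,0.05],[0,0,0,-0.2263,-0.0165,0,0.05],[0,0,0,-0.2263,-0.0165,0,0.05],[0,0,0,-0.2263,-0.0165,0.01,0.05],[0,0,0,-0.2263,-0.0165,0.022,0.05],[0,0,0,-0.2263,-0.0165,0.03,0.05],[0,0,0,-0.2263,-0.0165,0.035,0.05],[0,0,0,-0.2263,-0.0165,0.036,0.05],[0,0,0,-0.2263,-0.0165,0.036,0.05],[0,0,0,-0.2263,-0.0165,0.036,0.05]]}' 16; python3 - <<'E'
from rig import camera
from h import *
c=camera("side"); u,v=proj(c,[.604,-.208,.06]).astype(int); u0=u-40;v0=v-32
cv2.imwrite("pics/deep2.png",cv2.resize(c["img"][v0:v0+64,u0:u0+80,::-1],(640,512),interpolation=cv2.INTER_CUBIC))
E
```

```text
t: 18.83
ee_pos: [0.6046, -0.2077, 0.0324]
ee_rot: [180.0, 0.0, 90.0]
force: [0.3, 0.5, -2.0]
finger_gap: 0.658
gripper_force: 16.0
```

View pics/deep2.png

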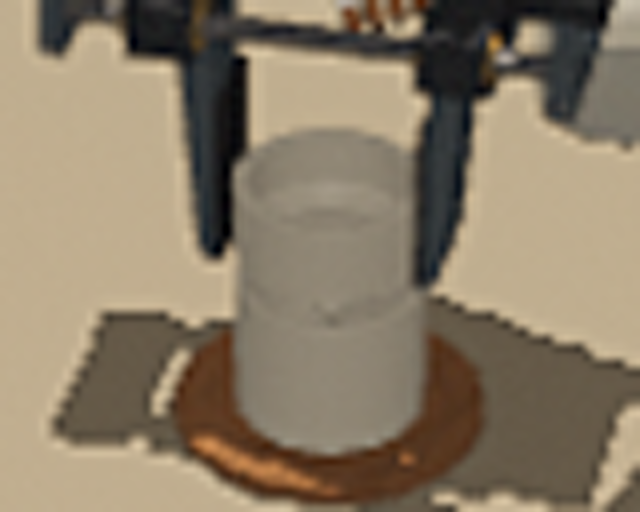

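The dish hangs over the pot with their left edges lined up (about x=238); the right edge is hidden by the finger. The seam is around y=300. I'll lower it in small steps.

```bash
python3 -m jog '{"plan":[[0,0,0,0,0,0.0015,0.05],[0,0,0,0,0,0.003,0.05],[0,0,0,0,0,0.0045,0.05],[0,0,0,0,0,0.006,0.05],[0,0,0,0,0,0.007,0.05],[0,0,0,0,0,0.008,0.05],[0,0,0,0,0,0.0088,0.05],[0,0,0,0,0,0.0095,0.05],[0,0,0,0,0,0.0095,0.05],[0,0,0,0,0,0.0095,0.05]]}' 16
```

```text
t: 19.72
ee_pos: [0.6042, -0.208, 0.0225]
ee_rot: [180.0, 0.0, 90.0]
force: [0.2, -0.0, -0.4]
finger_gap: 0.662
gripper_force: 16.0
```

```bash
python3 -m jog '{"plan":[[0,0,0,0,0,0.0004,0.05],[0,0,0,0,0,0.0008,0.05],[0,0,0,0,0,0.0008,0.05],[0,0,0,0,0,0.0008,0.05]]}' 16
```

```text
t: 20.05
ee_pos: [0.6043, -0.208, 0.0221]
ee_rot: [180.0, 0.0, 90.0]
force: [-0.2, 1.0, 0.7]
finger_gap: 0.656
gripper_force: 16.0
```

```bash
python3 -m jog '{"plan":[[0,0,0,0,0,0,0.063],[0,0,0,0,0,0,0.066],[0,0,0,0,0,0,0.072],[0,0,0,0,0,0,0.08],[0,0,0,0,0,0,0.085],[0,0,0,0,0,0,0.085],[0,0,0,0,0,-0.02,0.085],[0,0,0,0,0,-0.05,0.085],[0,0,0,0,0,-0.085,0.085],[0,0,0,0,0,-0.11,0.085],[0,0,0,0,0,-0.11,0.085]]}' 5
python3 -m jog '{"plan":[[0,0,0,0.02,0,0,0.085],[0,0,0,0.055,0.002,0,0.085],[0,0,0,0.09,0.003,0,0.085],[0,0,0,0.13,0.004,0,0.085],[0,0,0,0.17,0.005,0,0.085],[0,0,0,0.21,0.006,0,0.085],[0,0,0,0.25,0.007,0,0.085],[0,0,0,0.29,0.008,0,0.085],[0,0,0,0.33,0.009,0,0.085],[0,0,0,0.37,0.0105,0,0.085],[0,0,0,0.41,0.0105,0,0.085],[0,0,0,0.44,0.0105,0,0.085],[0,0,0,0.46,0.0105,0,0.085],[0,0,0,0.468,0.0105,0,0.085],[0,0,0,0.468,0.0105,0,0.085],[0,0,0,0.468,0.0105,0,0.085]]}' 5
python3 - <<'E'
from rig import camera
from h import *
for n in("top","side"):
    c=camera(n); print(n,"deep",meas(c,(.603,-.206),.081,.05))
    C=cloud(c); Q=C[(np.hypot(C[...,0]-.604,C[...,1]+.206)<.03)]; print(np.percentile(Q[:,2],[50,90,98]).round(4))
    try: print(n,"well",meas(c,(.614,.26),.024,.045))
    except Exception as e: print(e)
E
```

```text
t: 20.97
ee_pos: [0.6077, -0.2093, 0.1383]
ee_rot: [179.4, 0.2, 90.0]
force: [1.7, -0.3, 1.5]
finger_gap: 0.934
gripper_force: 0.0
t: 22.3
ee_pos: [0.6144, 0.2592, 0.1312]
ee_rot: [-180.0, 0.1, 90.0]
force: [-0.2, -0.6, -0.2]
finger_gap: 0.936
gripper_force: 0.0
top deep (array([ 0.6035, -0.2076,  0.0293]), np.float64(0.0007), array([ 0.6035, -0.2076]), np.float64(0.0007), 72)
[0.0596 0.0809 0.0834]
top well (array([0.6141, 0.2596, 0.0279]), np.float64(0.0018), array([0.6139, 0.2603]), np.float64(0.0022), 106)
side deep (array([ 0.6019, -0.2031,  0.0307]), np.float64(0.0021), array([ 0.6019, -0.2034]), np.float64(0.0026), 61)
[0.0571 0.0785 0.0817]
side well (array([0.6125, 0.2627, 0.0302]), np.float64(0.0013), array([0.6124, 0.2628]), np.float64(0.0017), 85)
```

```bash
python3 -m jog '{"plan":[[0,0,0,0,0,0.02,0.085],[0,0,0,0,0,0.055,0.085],[0,0,0,0,0,0.09,0.085],[0,0,0,0,0,0.115,0.085],[0,0,0,0,0,0.135,0.085],[0,0,0,0,0,0.147,0.085],[0,0,0,0,0,0.154,0.085],[0,0,0,0,0,0.1587,0.085],[0,0,0,0,0,0.1587,0.085],[0,0,0,0,0,0.1587,0.075],[0,0,0,0,0,0.1587,0.07],[0,0,0,0,0,0.1587,0.067],[0,0,0,0,0,0.1587,0.065],[0,0,0,0,0,0.1587,0.063],[0,0,0,0,0,0.1587,0.061],[0,0,0,0,0,0.1587,0.059],[0,0,0,0,0,0.1587,0.055],[0,0,0,0,0,0.1587,0.055],[0,0,0,0,0,0.1587,0.055]]}' 4
```

```text
t: 23.98
ee_pos: [0.6146, 0.2601, -0.0267]
ee_rot: [180.0, -0.0, 90.0]
force: [-0.7, 0.9, 3.6]
finger_gap: 0.664
gripper_force: 4.0
```

```bash
python3 -m jog '{"plan":[[0,0,0,0,0,0,0.066],[0,0,0,0,0,0,0.075],[0,0,0,0,0,0,0.085],[0,0,0,0,0,0,0.085],[0,0,7,0,0,0,0.085],[0,0,14,0,0,0,0.085],[0,0,21,0,0,0,0.085],[0,0,28,0,0,0,0.085],[0,0,35,0,0,0,0.085],[0,0,42,0,0,0,0.085],[0,0,49,0,0,0,0.085],[0,0,56,0,0,0,0.085],[0,0,63,0,0,0,0.085],[0,0,70,0,0,0,0.085],[0,0,77,0,0,0,0.085],[0,0,84,0,0,0,0.085],[0,0,90,0,0,0,0.085],[0,0,90,0,0,0,0.085]]}' 4
python3 -m jog '{"plan":[[0,0,0,0,0,0,0.075],[0,0,0,0,0,0,0.07],[0,0,0,0,0,0,0.067],[0,0,0,0,0,0,0.065],[0,0,0,0,0,0,0.063],[0,0,0,0,0,0,0.061],[0,0,0,0,0,0,0.059],[0,0,0,0,0,0,0.055],[0,0,0,0,0,0,0.055],[0,0,0,0,0,0,0.055]]}' 4
python3 -m jog '{"plan":[[0,0,0,0,0,0,0.05],[0,0,0,0,0,0,0.05],[0,0,0,0,0,0,0.05],[0,0,0,0,0,-0.005,0.05],[0,0,0,0,0,-0.015,0.05],[0,0,0,0,0,-0.035,0.05],[0,0,0,0,0,-0.065,0.05],[0,0,0,0,0,-0.095,0.05],[0,0,0,0,0,-0.115,0.05],[0,0,0,0,0,-0.125,0.05],[0,0,0,0,0,-0.125,0.05],[0,0,0,0,0,-0.125,0.05]]}' 16
```

```text
t: 25.48
ee_pos: [0.6146, 0.2599, -0.0272]
ee_rot: [180.0, 0.0, -0.1]
force: [-1.0, 0.4, -0.2]
finger_gap: 0.931
gripper_force: 0.0
t: 26.32
ee_pos: [0.6147, 0.2601, -0.027]
ee_rot: [-180.0, -0.0, 0.0]
force: [-0.0, 0.9, -0.7]
finger_gap: 0.668
gripper_force: 4.0
t: 27.32
ee_pos: [0.6143, 0.2598, 0.098]
ee_rot: [180.0, 0.0, -0.0]
force: [-0.4, -0.6, -2.2]
finger_gap: 0.658
gripper_force: 16.0
```

```bash
python3 -m jog '{"plan":[[0,0,0,0,0.02,0,0.05],[0,0,0,-0.002,0.05,0,0.05],[0,0,0,-0.003,0.085,0,0.05],[0,0,0,-0.004,0.12,0,0.05],[0,0,0,-0.005,0.155,0,0.05],[0,0,0,-0.006,0.19,0,0.05],[0,0,0,-0.007,0.225,0,0.05],[0,0,0,-0.008,0.26,0,0.05],[0,0,0,-0.009,0.295,0,0.05],[0,0,0,-0.0105,0.33,0,0.05],[0,0,0,-0.0105,0.365,0,0.05],[0,0,0,-0.0105,0.4,0,0.05],[0,0,0,-0.0105,0.43,0,0.05],[0,0,0,-0.0105,0.455,0,0.05],[0,0,0,-0.0105,0.466,0,0.05],[0,0,0,-0.0105,0.468,0,0.05],[0,0,0,-0.0105,0.468,0.01,0.05],[0,0,0,-0.0105,0.468,0.025,0.05],[0,0,0,-0.0105,0.468,0.035,0.05],[0,0,0,-0.0105,0.468,0.039,0.05]]}' 16
python3 -m jog '{"plan":[[0,0,0,0,0,0,0.05],[0,0,0,0,0,0,0.05],[0,0,0,0,0,0.0015,0.05],[0,0,0,0,0,0.003,0.05],[0,0,0,0,0,0.0045,0.05],[0,0,0,0,0,0.0055,0.05],[0,0,0,0,0,0.0055,0.05]]}' 16
```

```text
t: 28.98
ee_pos: [0.6025, -0.2057, 0.0562]
ee_rot: [-179.9, 0.3, 0.1]
force: [0.2, -0.7, -2.0]
finger_gap: 0.66
gripper_force: 16.0
t: 29.57
ee_pos: [0.604, -0.208, 0.0535]
ee_rot: [180.0, 0.0, -0.0]
force: [-0.2, 1.0, -0.5]
finger_gap: 0.659
gripper_force: 16.0
```

```bash
python3 -m jog '{"plan":[[0,0,0,0,0,0,0.05],[0,0,0,0,0,0.001,0.05],[0,0,0,0,0,0.002,0.05],[0,0,0,0,0,0.002,0.05]]}' 16
python3 -m jog '{"plan":[[0,0,0,0,0,0.001,0.05],[0,0,0,0,0,0.002,0.05],[0,0,0,0,0,0.0028,0.05],[0,0,0,0,0,0.0035,0.05],[0,0,0,0,0,0.0035,0.05],[0,0,0,0,0,0.0035,0.05]]}' 16
```

```text
t: 29.9
ee_pos: [0.604, -0.208, 0.0513]
ee_rot: [-180.0, 0.0, -0.0]
force: [1.1, 0.9, -1.7]
finger_gap: 0.657
gripper_force: 16.0
t: 30.4
ee_pos: [0.6042, -0.208, 0.048]
ee_rot: [180.0, -0.0, 0.0]
force: [0.1, -0.5, -0.8]
finger_gap: 0.659
gripper_force: 16.0
```

```bash
python3 -m jog '{"plan":[[0,0,0,0,0,0.0004,0.05],[0,0,0,0,0,0.0008,0.05],[0,0,0,0,0,0.0008,0.05],[0,0,0,0,0,0.0008,0.05]]}' 16
```

```text
t: 30.73
ee_pos: [0.6043, -0.208, 0.048]
ee_rot: [180.0, -0.0, -0.0]
force: [-2.2, 0.5, 5.4]
finger_gap: 0.66
gripper_force: 16.0
```

```bash
python3 -m jog '{"plan":[[0,0,0,0,0,0,0.063],[0,0,0,0,0,0,0.066],[0,0,0,0,0,0,0.072],[0,0,0,0,0,0,0.08],[0,0,0,0,0,0,0.085],[0,0,0,0,0,0,0.085],[0,0,0,0,0,-0.02,0.085],[0,0,0,0,0,-0.05,0.085],[0,0,0,0,0,-0.085,0.085],[0,0,0,0,0,-0.11,0.085],[0,0,0,0,0,-0.11,0.085]]}' 5
python3 -m jog '{"plan":[[0,0,0,-0.005,-0.015,0,0.085],[0,0,0,-0.015,-0.045,0,0.085],[0,0,0,-0.027,-0.08,0,0.07],[0,0,0,-0.039,-0.115,0,0.06],[0,0,0,-0.05,-0.15,0,0.05],[0,0,0,-0.062,-0.185,0,0.05],[0,0,0,-0.074,-0.22,0,0.05],[0,0,0,-0.086,-0.255,0,0.05],[0,0,0,-0.097,-0.29,0,0.05],[0,0,0,-0.109,-0.325,0,0.05],[0,0,0,-0.121,-0.36,0,0.05],[0,0,0,-0.132,-0.395,0,0.05],[0,0,0,-0.143,-0.425,0,0.05],[0,0,0,-0.151,-0.45,0,0.05],[0,0,0,-0.156,-0.465,0,0.05],[0,0,0,-0.1576,-0.47,0,0.05],[0,0,0,-0.1576,-0.47,0,0.05],[0,0,0,-0.1576,-0.47,0,0.05]]}' 5
python3 - <<'E'
from rig import camera
from h import *
for n in("top","side"):
    c=camera(n); print(n,"well",meas(c,(.603,-.206),.099,.05))
    C=cloud(c); Q=C[(np.hypot(C[...,0]-.604,C[...,1]+.206)<.03)]; print(np.percentile(Q[:,2],[50,90,98]).round(4))
    try: print(n,"lid",meas(c,(.446,.263),.012,.045))
    except Exception as e: print(e)
E
```

```text
t: 31.65
ee_pos: [0.6077, -0.2093, 0.1639]
ee_rot: [179.8, -0.7, -0.0]
force: [1.1, -0.2, 0.6]
finger_gap: 0.93
gripper_force: 0.0
t: 33.15
ee_pos: [0.4458, 0.2614, 0.1564]
ee_rot: [179.9, 0.1, 0.0]
force: [0.5, -0.6, 0.8]
finger_gap: 0.547
gripper_force: 0.0
top well (array([ 0.6033, -0.2076,  0.0292]), np.float64(0.0008), array([ 0.6033, -0.2076]), np.float64(0.0008), 75)
[0.0858 0.0989 0.1015]
top lid (array([0.4229, 0.2578, 0.0186]), np.float64(0.0), array([0.4304, 0.2654]), np.float64(0.0), 1)
side well (array([ 0.6021, -0.2039,  0.0278]), np.float64(0.0035), array([ 0.6012, -0.2038]), np.float64(0.0037), 92)
[0.0717 0.0952 0.0992]
side lid (array([0.4446, 0.2665, 0.0292]), np.float64(0.0009), array([0.4446, 0.2665]), np.float64(0.0009), 82)
```

```bash
python3 -m jog '{"plan":[[0,0,0,0,0,0.02,0.05],[0,0,0,0,0,0.055,0.05],[0,0,0,0,0,0.09,0.05],[0,0,0,0,0,0.12,0.05],[0,0,0,0,0,0.145,0.05],[0,0,0,0,0,0.16,0.05],[0,0,0,0,0,0.17,0.05],[0,0,0,0,0,0.1762,0.05],[0,0,0,0,0,0.1762,0.045],[0,0,0,0,0,0.1762,0.035],[0,0,0,0,0,0.1762,0.028],[0,0,0,0,0,0.1762,0.025],[0,0,0,0,0,0.1762,0.023],[0,0,0,0,0,0.1762,0.021],[0,0,0,0,0,0.1762,0.019],[0,0,0,0,0,0.1762,0.015],[0,0,0,0,0,0.1762,0.015],[0,0,0,0,0,0.1762,0.015],[0,0,0,0,0,0.1762,0.015]]}' 4
```

```text
t: 34.83
ee_pos: [0.447, 0.2624, -0.0185]
ee_rot: [-180.0, -0.1, -0.0]
force: [-0.1, 0.3, 6.2]
finger_gap: 0.216
gripper_force: 4.0
```

```bash
python3 -m jog '{"plan":[[0,0,0,0,0,0,0.015],[0,0,0,0,0,0,0.015]]}' 4
python3 -m jog '{"plan":[[0,0,0,0,0,-0.001,0.024],[0,0,0,0,0,-0.001,0.035],[0,0,0,0,0,-0.001,0.05],[0,0,0,0,0,-0.001,0.05],[0,0,-7,0,0,-0.001,0.05],[0,0,-14,0,0,-0.001,0.05],[0,0,-21,0,0,-0.001,0.05],[0,0,-28,0,0,-0.001,0.05],[0,0,-35,0,0,-0.001,0.05],[0,0,-42,0,0,-0.001,0.05],[0,0,-49,0,0,-0.001,0.05],[0,0,-56,0,0,-0.001,0.05],[0,0,-63,0,0,-0.001,0.05],[0,0,-70,0,0,-0.001,0.05],[0,0,-77,0,0,-0.001,0.05],[0,0,-84,0,0,-0.001,0.05],[0,0,-90,0,0,-0.001,0.05],[0,0,-90,0,0,-0.001,0.05]]}' 4
```

```text
t: 35.0
ee_pos: [0.447, 0.2624, -0.0185]
ee_rot: [-180.0, -0.1, -0.0]
force: [-0.2, 1.1, 5.6]
finger_gap: 0.216
gripper_force: 4.0
t: 36.5
ee_pos: [0.4463, 0.2618, -0.0183]
ee_rot: [-180.0, 0.0, 90.1]
force: [-0.4, -0.3, -0.8]
finger_gap: 0.543
gripper_force: 0.0
```

```bash
python3 -m jog '{"plan":[[0,0,0,0,0,-0.001,0.045],[0,0,0,0,0,-0.001,0.035],[0,0,0,0,0,-0.001,0.028],[0,0,0,0,0,-0.001,0.025],[0,0,0,0,0,-0.001,0.023],[0,0,0,0,0,-0.001,0.021],[0,0,0,0,0,-0.001,0.019],[0,0,0,0,0,-0.001,0.015],[0,0,0,0,0,-0.001,0.015],[0,0,0,0,0,-0.001,0.015]]}' 4
python3 -m jog '{"plan":[[0,0,0,0,0,0,0.01],[0,0,0,0,0,0,0.01],[0,0,0,0,0,0,0.01],[0,0,0,0,0,-0.005,0.01],[0,0,0,0,0,-0.015,0.01],[0,0,0,0,0,-0.035,0.01],[0,0,0,0,0,-0.065,0.01],[0,0,0,0,0,-0.095,0.01],[0,0,0,0,0,-0.12,0.01],[0,0,0,0,0,-0.14,0.01],[0,0,0,0,0,-0.15,0.01],[0,0,0,0,0,-0.15,0.01],[0,0,0,0,0,-0.15,0.01]]}' 14
python3 - <<'E'
from rig import camera
from h import *
c=camera("side"); C=cloud(c); u,v=proj(c,[.446,.262,.16]).astype(int); u0=u-60;v0=v-48
cv2.imwrite("pics/lid1.png",cv2.resize(c["img"][v0:v0+96,u0:u0+120,::-1],(500,400),interpolation=cv2.INTER_CUBIC))
E
```

```text
t: 37.33
ee_pos: [0.4465, 0.262, -0.017]
ee_rot: [-180.0, 0.0, 90.0]
force: [-1.4, 0.3, 0.1]
finger_gap: 0.213
gripper_force: 4.0
t: 38.42
ee_pos: [0.4463, 0.2619, 0.133]
ee_rot: [180.0, -0.0, 90.0]
force: [0.3, 0.1, -1.9]
finger_gap: 0.214
gripper_force: 14.0
```

View pics/lid1.png

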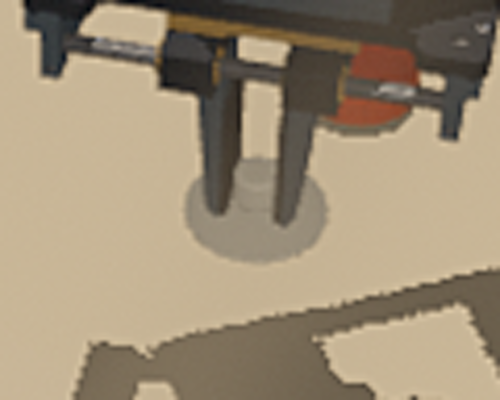

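The lid is held level by its knob, the disc at about (257,215). On to the stack.

```bash
python3 -m jog '{"plan":[[0,0,0,-0.015,0.005,0,0.01],[0,0,0,-0.04,0.013,0,0.01],[0,0,0,-0.073,0.024,0,0.01],[0,0,0,-0.106,0.036,0,0.01],[0,0,0,-0.139,0.047,0,0.01],[0,0,0,-0.172,0.058,0,0.01],[0,0,0,-0.205,0.069,0,0.01],[0,0,0,-0.238,0.08,0,0.01],[0,0,0,-0.271,0.091,0,0.01],[0,0,0,-0.304,0.102,0,0.01],[0,0,0,-0.337,0.113,0,0.01],[0,0,0,-0.37,0.124,0,0.01],[0,0,0,-0.403,0.135,0,0.01],[0,0,0,-0.43,0.144,0,0.01],[0,0,0,-0.45,0.151,0,0.01],[0,0,0,-0.463,0.155,0,0.01],[0,0,0,-0.469,0.1576,0,0.01],[0,0,0,-0.47,0.1576,0,0.01],[0,0,0,-0.47,0.1576,0,0.01],[0,0,0,-0.47,0.1576,0,0.01]]}' 14
python3 -m jog '{"plan":[[0,0,0,0,0,0.01,0.01],[0,0,0,0,0,0.025,0.01],[0,0,0,0,0,0.037,0.01],[0,0,0,0,0,0.043,0.01],[0,0,0,0,0,0.047,0.01],[0,0,0,0,0,0.0485,0.01],[0,0,0,0,0,0.0485,0.01],[0,0,0,0,0,0.0485,0.01]]}' 14
python3 -m jog '{"plan":[[0,0,0,0,0,0.0015,0.01],[0,0,0,0,0,0.003,0.01],[0,0,0,0,0,0.0045,0.01],[0,0,0,0,0,0.005,0.01],[0,0,0,0,0,0.005,0.01],[0,0,0,0,0,0.005,0.01]]}' 14
```

```text
t: 40.13
ee_pos: [0.6037, -0.2066, 0.1328]
ee_rot: [-179.9, -0.0, 90.1]
force: [-0.6, -0.6, 0.0]
finger_gap: 0.213
gripper_force: 14.0
t: 40.8
ee_pos: [0.6046, -0.208, 0.0852]
ee_rot: [179.9, 0.0, 90.0]
force: [0.0, 0.3, -0.3]
finger_gap: 0.209
gripper_force: 14.0
t: 41.3
ee_pos: [0.6041, -0.208, 0.0795]
ee_rot: [-180.0, 0.0, 90.0]
force: [0.3, 0.5, -1.2]
finger_gap: 0.211
gripper_force: 14.0
```

```bash
python3 -m jog '{"plan":[[0,0,0,0,0,0.001,0.01],[0,0,0,0,0,0.002,0.01],[0,0,0,0,0,0.0028,0.01],[0,0,0,0,0,0.0034,0.01],[0,0,0,0,0,0.0034,0.01],[0,0,0,0,0,0.0034,0.01]]}' 14
python3 -m jog '{"plan":[[0,0,0,0,0,0.0003,0.01],[0,0,0,0,0,0.0006,0.01],[0,0,0,0,0,0.0006,0.01],[0,0,0,0,0,0.0006,0.01]]}' 14
```

```text
t: 41.8
ee_pos: [0.6041, -0.208, 0.0761]
ee_rot: [-180.0, 0.0, 90.0]
force: [-0.5, 0.7, -1.3]
finger_gap: 0.212
gripper_force: 14.0
t: 42.13
ee_pos: [0.6042, -0.208, 0.076]
ee_rot: [180.0, 0.0, 90.0]
force: [-0.9, 0.9, 2.6]
finger_gap: 0.207
gripper_force: 14.0
```

Contact came at the expected seated height. I'll release, lift clear, move aside and check.

```bash
python3 -m jog '{"plan":[[0,0,0,0,0,0,0.022],[0,0,0,0,0,0,0.025],[0,0,0,0,0,0,0.032],[0,0,0,0,0,0,0.045],[0,0,0,0,0,0,0.05],[0,0,0,0,0,0,0.05],[0,0,0,0,0,-0.015,0.05],[0,0,0,0,0,-0.04,0.05],[0,0,0,0,0,-0.07,0.05],[0,0,0,0,0,-0.09,0.05],[0,0,0,0,0,-0.09,0.05],[0,0,0,0.03,0,-0.09,0.05],[0,0,0,0.07,0,-0.09,0.05],[0,0,0,0.11,0,-0.09,0.05],[0,0,0,0.15,0,-0.09,0.05],[0,0,0,0.18,0,-0.09,0.05],[0,0,0,0.2,0,-0.09,0.05],[0,0,0,0.2,0,-0.09,0.05],[0,0,0,0.2,0,-0.09,0.05],[0,0,0,0.2,0,-0.09,0.05]]}' 5
python3 - <<'E'
from rig import camera
from h import *
out=[]
for n in("top","side"):
    c=camera(n); print(n,"lid",meas(c,(.603,-.206),.105,.05))
    C=cloud(c); Q=C[(np.hypot(C[...,0]-.604,C[...,1]+.206)<.035)]; print(np.percentile(Q[:,2],[50,90,98,100]).round(4))
    for k,g,h,r in(("can",(.434,.008),.116,.045),("jar",(.544,-.42),.085,.045)):
        try: print(k,meas(c,g,h,r))
        except Exception as e: print(k,e)
    u,v=proj(c,[.604,-.208,.06]).astype(int); out.append(cv2.resize(c["img"][v-40:v+40,u-40:u+40,::-1],(400,400),interpolation=cv2.INTER_CUBIC))
cv2.imwrite("pics/fin.png",np.hstack(out))
E
```

```text
t: 43.8
ee_pos: [0.6039, -0.0088, 0.165]
ee_rot: [-180.0, 0.0, 90.0]
force: [0.3, -0.7, 0.3]
finger_gap: 0.545
gripper_force: 0.0
top lid (array([ 0.6031, -0.207 ,  0.0289]), np.float64(0.0009), array([ 0.6031, -0.2069]), np.float64(0.001), 77)
[0.1021 0.1071 0.1237 0.1275]
can max() iterable argument is empty
jar (array([ 0.5447, -0.4218,  0.0292]), np.float64(0.0008), array([ 0.5447, -0.4218]), np.float64(0.0008), 76)
side lid (array([ 0.5891, -0.1966,  0.0206]), np.float64(0.0057), array([ 0.6012, -0.2007]), np.float64(0.0111), 44)
[0.0588 0.1044 0.1207 0.1251]
can (array([0.4331, 0.0057, 0.0233]), np.float64(0.0011), array([0.4381, 0.0055]), np.float64(0.0066), 54)
jar (array([ 0.5433, -0.4168,  0.0305]), np.float64(0.0026), array([ 0.5433, -0.4169]), np.float64(0.0029), 55)
```

View pics/fin.png

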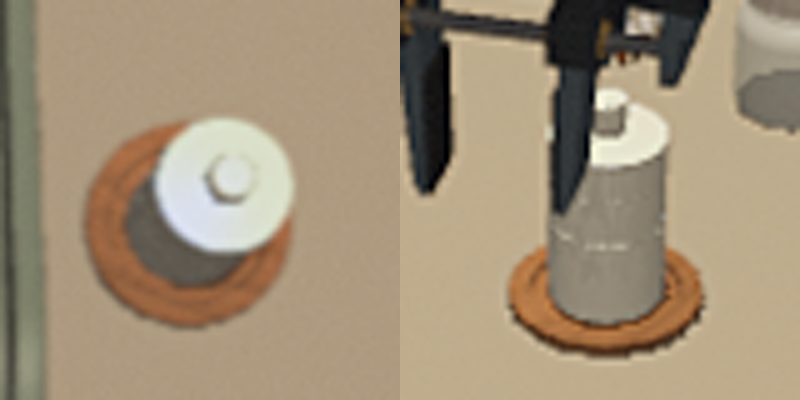

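The stack stands straight and level in the recess (right crop, about (608,200)). The lid disc is at z≈0.105 and the knob at 0.123, both as expected, and the gripper is clear of everything.

```bash
python3 -c "from rig import close_job; print(close_job())"
```

```text
the job is handed in; nothing more can be done
None
```

The palette nest is stacked on its stand in the order asked (pot, deep dish, three-well dish, lid); every piece is seated at its expected height, the bystanders were not touched, and the job was handed in at about 44 s.

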